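Bolt the grinding-wheel chest shut

ROBOT

A 6-joint arm with a two-finger parallel gripper is mounted at the origin on the work surface. World frame = base frame: x ahead of the robot, y to its left, z up, the work surface at z = 0. Lengths are in m, angles in rad, forces in N, time in s.
With the tool pointing down it reaches from about 0.35 to 0.925 m from the base axis. Payload 6.4 kg.
Tool frame: the origin (TCP) lies at the very end of the fingers, on their centre line; the grasp point (between the pads) lies 19 mm behind it (pinch_z is the distance from the TCP to the grasp point, in m); z points along the fingers, y is the direction in which the jaws open and shut (so a half turn about z gives the same grasp; the last joint's range is limited). The gripper opens to 94 mm and grips with 3 to 60 N. Pads are 16 mm wide; open, the fingers measure 119 mm over their backs; the gripper's body (75 mm by 177 mm) begins 78 mm behind the grasp point.
Start: joints at [-1.499, 0.245, 1.558, -0, 1.339, -0.174], TCP at [0.158, -0.63, 0.205] pointing down, gripper open.
Joint ranges: [-3.13, 3.13], [-1.02, 2.26], [0.13, 2.54], [-0.95, 4.09], [0.21, 2.88], [-2.74, 2.74]. Speed limits (rad/s): [2.57, 2.57, 3.14, 3.14, 3.14, 3.14].

INTERFACE

Orientations are given as a unit quaternion [x, y, z, w].
In Python, from station import * gives the robot as it stands.
- The arm moves only by the tool apply_moves, never from a script. Its argument "steps" is a list that holds one entry, the list of rows, each a list of 7 numbers: the turn, a rotation vector about the tool's x, y, z in units of 10 degrees (1.0 is 10 degrees), then the shift along the tool's x, y, z in units of 50 mm (1.0 is 50 mm), then the finger opening in mm, from 0 to 94. A call has 1 to 10 rows; each row shifts and turns the pose as measured when the row begins, along the tool's axes as they then stand; what a row does not reach is not made up. A row lasts 1/8 s, in which the tool goes at most 62.5 mm and 10.7 degrees, less where a joint would pass 70% of its speed; a pose out of reach is approached as far as the arm can. A call is refused whole if a number of a shift passes 1 or a number of a turn 1, either way. A call with a gripper value outside its range is refused whole. The fingers move at their own pace and stop on an object; "squeeze" is the grip in N (left out, the last holds). Time passes only in rows, so rows that do not move let the fingers close. It gives the time, the measured TCP pose, the force and the opening at its end, in the units of the state.
- get_obs(): the state, without advancing time (a new reading comes with each control period).
- capture(name): name is "scene" or "top" or "wrist"; returns (picture, depth): 384x512x3 uint8, blue, green, red; 384x512 float32, m along the optical axis (not along the pixel's ray), 0 where there is no reading.
- camera_params(name): a dict with "fx", "fy", "cx", "cy" (pixels), "T" (4x4, takes a point from camera to world coordinates). Camera axes: x right, y down, z forward; pixel columns grow to the right and rows downward; lengths in m; the calibration is good to about 2 mm. A picture is of the moment at which its call begins: read the wrist's pose just before it. camera_params takes no time and is no camera call; for the wrist camera it gives the pose at the moment of the call.
- job_done(): hands the job in, once; it reports no verdict.
The state is a dict: "time": time; "qpos": joint angles; "joint_velocities": joint speeds; "joint_efforts": joint torques, N m; "tcp_pos": TCP position; "eef_rot": TCP orientation; "wrist_force": force on the tool from outside, world axes, zero at the start; "ft_torque": the same for the moment, N m; "grip_width": opening from 0.0 (shut) to 1.0 (fully open).
Only numpy, scipy, OpenCV 4.12 (cv2) and the standard library are available. Lean on these libraries where they do the work, as an engineer would, in place of code of your own. Each camera call takes 0.05 s, during which the arm holds its last target.

TASK

Lock the lid of the steel chest with its barrel bolt: lift the red-knobbed handle out of the notch it lies in, slide the bolt to the left into the lid's keeper, and let the handle drop fully down into the notch of the adjustable brass plate. Feel for that notch rather than forcing the handle against the plate or rail, let go of it, and leave the other things on the bench and the chest where they are.

Things in the scene. Friction and masses are not known exactly. Their poses are not given: they have to be found in the camera images.
- chest: fixed steel-blue chest, 240 (x) x 460 (y) x 110 mm high, level on the bench; origin at the centre of its underside. Its -x side (front) faces the robot. Its right part (-y) is a dark fixed deck with the bolt, its left part a lighter lid. On the deck, 36 mm high and behind the rail (x above -90), stand two steel straps at y = -125 and 55 mm and the brass keeper at y = 96 mm
- bolt_axis (a point): fixed point on the bolt's axis in line with the first notch: x = -75, y = -80, z = 132 mm in the chest's frame, axes as the chest's. The bolt is a round bar along y, 22 mm above the deck. The handle sticks out from it towards -x, over the chest's front edge (front face at x = -120 mm): below its knob there is only air down to the bench
- first_notch (a point): fixed point in the first notch, where the shank lies at the start: x = -108, y = -80, z = 132 mm in the chest's frame, axes as the chest's. The notch, 14 mm wide, is in an upright rail (x = -105 to -111 mm, top at z = 141 mm) along the deck's front edge. Where there is no notch, rail and plate hold the handle up. Rail, plate and notches bear at most 25 N from the shank
- bolt (a joint): travel of the bolt along the chest's +y (to the robot's left), m: 0 in the first notch (1.5 mm of play or so), at most 0.092. Sliding takes 1 N, about 2 N with the handle rubbing on the rail. The second notch, also 14 mm wide, is in a brass plate clamped along the rail's front (x = -112 to -118, top z = 142 mm): at a travel of 0.045 to 0.070, not measured. The plate goes on past its notch
- swing (a joint): angle of the handle about the bolt's axis, rad: 0 level, fully down in a notch; grows as the knob is lifted up and back, to 1.35 at most; about 0.36 to 0.46 resting on rail or plate. Its weight and a spring (about 4 N at the knob together) always bring it down, damped, within half a second. It goes below 0.3 only in a notch
- handle: the bolt's handle; origin at the centre of its red ball knob, 22 mm in diameter, 70 mm from the bolt's axis on a round steel shank 9 mm thick. Starts at x = -145, y = -80, z = 132 mm in the chest's frame. Its x axis points from the knob to the bolt's axis, its y along the chest's +y. The shank meets rail and plate 30 to 43 mm from the axis, so a push down on the knob acts there about twice as hard
- spare_wheel: loose grey grinding wheel, 100 mm in diameter, 18 mm thick, lying on the deck behind the bolt; leave it alone
- wrench: loose steel wrench, 140 mm long, lying on the chest behind the bolt; leave it alone
- paste_tin: loose tin, 70 mm in diameter, 70 mm high, on the bench; leave it alone
- hammer: loose hammer, 260 mm long, on the bench; leave it alone
- steel_blank: loose flat steel bar, 170 x 28 x 6 mm, on the bench; leave it alone
- flange: loose dark steel ring, 64 mm in diameter, 12 mm high, on the bench; leave it alone
- screwdriver: loose screwdriver, 200 mm long, on the bench; leave it alone

How it is judged:
By the outcome, as a careful person would: the job done as asked, in the order asked, and still so for the second after the job is handed in, with the robot touching nothing.
It also fails if it takes over 48 s, if anything falls off the work surface, if the arm or the gripper's body presses on something with over 40 N, if the wrist force passes 120 N, or if a joint passes its speed limit or range.

## Working session

There is one attempt and no reset: what is moved stays moved. The work goes in short steps, Python scripts to look and compute and a tool call to move; the robot and the scene stay as the last step left them, time stands still between calls to the robot, and variables do not carry over. Pictures are saved under pics/ and viewed, and the job is handed in when it is done.

Besides the shell and the picture viewer there is one more tool, called after "Emit:" by a JSON object that holds its "api" and its "payload". apply_moves: Moves the arm, as the interface text tells. Its arguments: {"type":"object","properties":{"steps":{"type":"array","items":{"type":"array","items":{"type":"array","items":{"type":"number"}}}},"squeeze":{"type":"number"}},"required":["steps"]}

```bash
mkdir -p pics; ls
python3 - <<'E'
from station import *
import cv2
print(get_obs())
for n in ("scene","top"):
    p=camera_params(n); print(n,p)
    im,d=capture(n); cv2.imwrite(f"pics/{n}0.png",im)
    import numpy as np; np.savez(f"pics/{n}0.npz",im=im,d=d)
E
```

```text
pics
{'time': 0.0, 'qpos': array([-1.49912473e+00,  2.45809404e-01,  1.55900697e+00, -2.25874236e-05,
        1.33870113e+00, -1.74084451e-01]), 'joint_velocities': array([ 1.63769167e-03,  5.21323545e-04,  6.99115491e-04, -8.21810711e-05,
       -1.29987430e-03, -5.52832705e-04]), 'joint_efforts': array([-9.95012888e-04, -4.15843177e+01, -3.14602661e+01,  6.85110362e-02,
        3.31860082e-02, -1.54519621e-04]), 'tcp_pos': array([ 0.15810386, -0.62985547,  0.20435214]), 'eef_rot': array([ 9.92459210e-01,  1.22571568e-01,  3.82869491e-05, -9.61728276e-04]), 'wrist_force': array([-0.00802915, -0.55744201,  0.5272924 ]), 'ft_torque': array([-0.01573574, -0.00385727,  0.0309193 ]), 'grip_width': 1.0028303426372687}
scene {'fx': 381.0811181684696, 'fy': 381.0811181684696, 'cx': 257.65652407939, 'cy': 194.01630388596897, 'T': array([[ 0.89833009,  0.36156844, -0.2495422 ,  0.87570494],
       [ 0.4392162 , -0.72675049,  0.52813148, -0.61733449],
       [ 0.00960076, -0.58403937, -0.81166855,  1.09059702],
       [ 0.        ,  0.        ,  0.        ,  1.        ]])}
top {'fx': 357.393064652496, 'fy': 357.393064652496, 'cx': 252.7613802660794, 'cy': 193.9838157275901, 'T': array([[-4.72066550e-03, -9.83759731e-01,  1.79428279e-01,
         3.69021520e-01],
       [-9.99754596e-01,  7.59333512e-04, -2.21397950e-02,
         2.84602321e-02],
       [ 2.16439928e-02, -1.79488761e-01, -9.83521897e-01,
         1.09064297e+00],
       [ 0.00000000e+00,  0.00000000e+00,  0.00000000e+00,
         1.00000000e+00]])}
```

View pics/scene0.png

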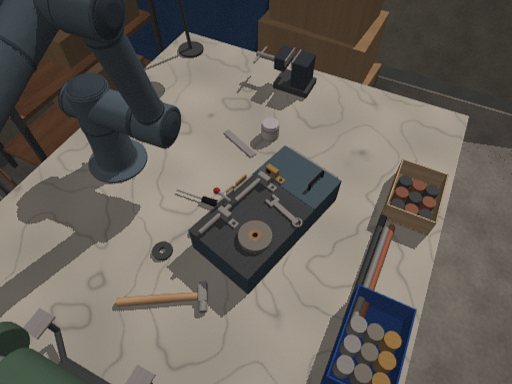

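View pics/top0.png

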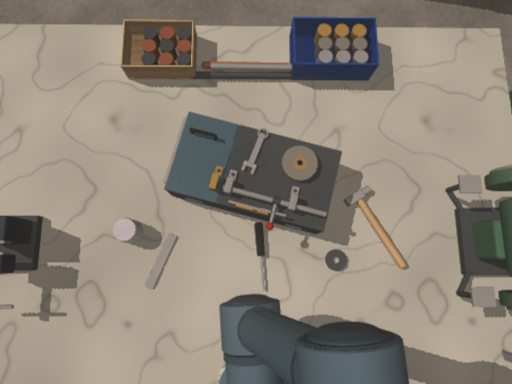

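Top picture: red knob at about (269,226), chest corners about (188,115), (340,152), (322,232), (167,187). A screwdriver lies in front of the knob on the bench. Measuring these now.

```bash
cat > h.py <<'E'
import numpy as np, cv2
from station import *
def ray(P,u,v):
    d=P["T"][:3,:3]@np.array([(u-P["cx"])/P["fx"],(v-P["cy"])/P["fy"],1.]); return P["T"][:3,3],d
def onz(P,u,v,z):
    o,d=ray(P,u,v); return o+d*(z-o[2])/d[2]
def tri(rs):
    A=0;b=0
    for o,d in rs:
        d=d/np.linalg.norm(d);M=np.eye(3)-np.outer(d,d);A=A+M;b=b+M@o
    return np.linalg.solve(A,b)
def red(im):
    h=cv2.cvtColor(im,cv2.COLOR_BGR2HSV)
    m=((h[...,0]<6)|(h[...,0]>174))&(h[...,1]>170)&(h[...,2]>70)
    n,l,s,c=cv2.connectedComponentsWithStats(m.astype(np.uint8))
    return [(s[i].tolist(),c[i].round(2).tolist()) for i in range(1,n) if s[i][4]>8]
E
python3 - <<'E'
from h import *
for n in("scene","top"):
    z=np.load(f"pics/{n}0.npz");im=z["im"];P=camera_params(n)
    for s,c in red(im): print(n,s,c,onz(P,*c,.132).round(4))
z=np.load("pics/top0.npz");im=z["im"];d=z["d"];P=camera_params("top")
v,u=np.mgrid[:384,:512]
pc=np.stack([(u-P["cx"])/P["fx"]*d,(v-P["cy"])/P["fy"]*d,d],-1)@P["T"][:3,:3].T+P["T"][:3,3]
m=(pc[...,2]>.09)&(pc[...,2]<.18)&(d>0)
m[:100]=0;m[245:]=0;m[:,:150]=0;m[:,350:]=0
m2=(abs(pc[...,2]-.11)<.008)&m
pts=pc[m][:,:2].astype(np.float32)
print(cv2.minAreaRect(pts),cv2.minAreaRect(pc[m2][:,:2].astype(np.float32)),np.median(pc[m2][:,2]))
r=cv2.resize(im[100:250,160:350],None,fx=4,fy=4,interpolation=cv2.INTER_CUBIC);cv2.imwrite("pics/topc.png",r)
z=np.load("pics/scene0.npz");cv2.imwrite("pics/scenec.png",cv2.resize(z["im"][140:290,170:350],None,fx=4,fy=4,interpolation=cv2.INTER_CUBIC))
E
```

```text
scene [214, 188, 6, 5, 20] [216.15, 190.0] [ 0.4583 -0.0374  0.132 ]
top [267, 223, 5, 6, 25] [268.96, 225.6] [ 0.4575 -0.0362  0.132 ]
((0.6061731576919556, 0.011215746402740479), (0.46795910596847534, 0.2796579599380493), 74.3111343383789) ((0.6227800250053406, 0.006598800420761108), (0.46666407585144043, 0.2452857494354248), 74.86433410644531) 0.1106861328411668
```

```bash
ls pics
```

```text
scene0.npz
scene0.png
scenec.png
top0.npz
top0.png
topc.png
```

View pics/topc.png

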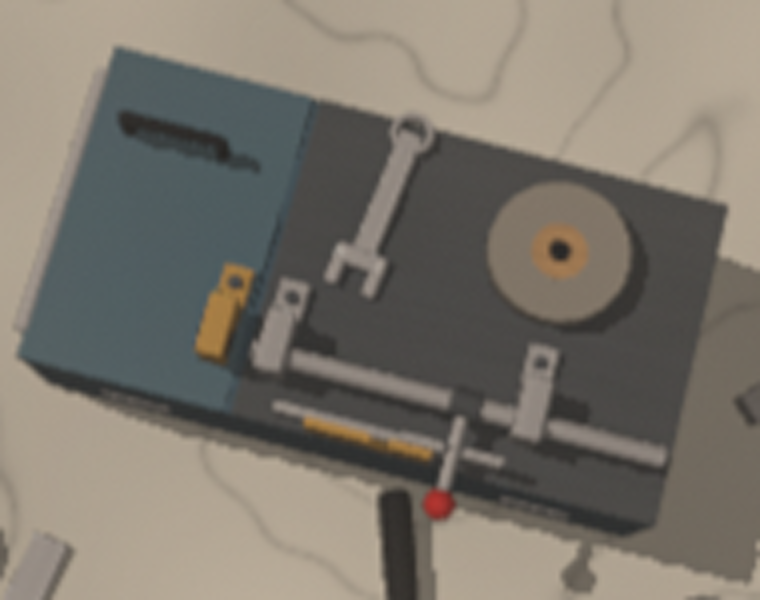

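View pics/scenec.png

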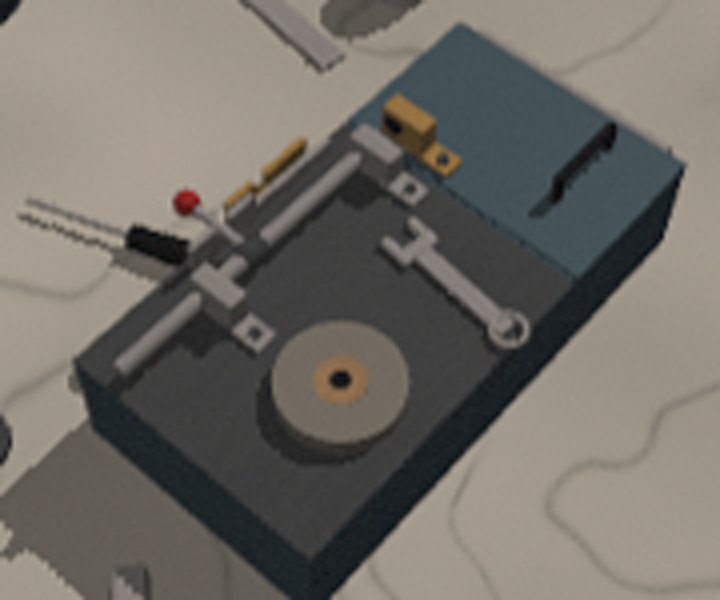

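```bash
cat >> h.py <<'E'
def rt(P,u,v,z): return onz(P,160+u/4-.375,100+v/4-.375,z)
def rs(P,u,v,z): return onz(P,170+u/4-.375,140+v/4-.375,z)
E
python3 - <<'E'
from h import *
P=camera_params("top");S=camera_params("scene")
c=[rt(P,*q,.11) for q in((115,48),(727,206),(20,356),(650,533))]
for q in c:print(q.round(4))
b=c[0]-c[1];print("yaw",np.degrees(np.arctan2(-b[0],b[1])),np.linalg.norm(b)); b=c[2]-c[3];print(np.degrees(np.arctan2(-b[0],b[1])),np.linalg.norm(b));b=c[0]-c[2];print(np.degrees(np.arctan2(b[1],b[0])),np.linalg.norm(b))
cs=[rs(S,*q,.11) for q in((462,23),(686,163),(313,560),(77,365))]
for q in cs:print(q.round(4))
for i,j in((1,2),(0,3)):
  b=cs[i]-cs[j];print("yaw s",np.degrees(np.arctan2(-b[0],b[1])),np.linalg.norm(b))
k=np.array([.458,-.0368,.132])
for yaw in(-14.8,-15.2):
  a=np.radians(yaw);ex=np.array([np.cos(a),np.sin(a),0]);ey=np.array([-np.sin(a),np.cos(a),0])
  print(yaw,[ (round(float((q-k)@ex)*1000-145),round(float((q-k)@ey)*1000-80)) for q in c+cs])
  # plate notch & ends
  for nm,f,PP,L in(("top",rt,P,((303,422),(372,440),(388,444),(432,457))),("scene",rs,S,((226,205),(253,187),(262,182),(305,142)))):
    print(nm,[ (round(float((f(PP,*q,.142)-k)@ex)*1000-145),round(float((f(PP,*q,.142)-k)@ey)*1000,1)) for q in L])
E
```

```text
[0.7909 0.192  0.11  ]
[ 0.6727 -0.2484  0.11  ]
[0.5633 0.2516 0.11  ]
[ 0.4392 -0.1837  0.11  ]
yaw -15.020584256005408 0.45604113692444687
-15.911554228953172 0.45263452262041176
-14.667785114289067 0.23527581319423962
[0.5682 0.2516 0.11  ]
[0.794  0.1913 0.11  ]
[ 0.6767 -0.2497  0.11  ]
[ 0.4511 -0.1906  0.11  ]
yaw s -14.891137905254693 0.4563022538871631
yaw s -14.838320095608855 0.4574218241311866
-14.8 [(118, 226), (117, -230), (-117, 226), (-126, -227), (-112, 227), (122, 226), (121, -230), (-112, -230)]
top [(-116, 101.4), (-116, 53.6), (-116, 42.6), (-117, 11.9)]
scene [(-113, 12.6), (-110, 39.0), (-108, 47.2), (-109, 98.9)]
-15.2 [(116, 228), (118, -228), (-119, 226), (-125, -227), (-114, 227), (119, 228), (122, -228), (-111, -230)]
top [(-117, 101.6), (-117, 53.8), (-116, 42.8), (-117, 12.1)]
scene [(-113, 12.8), (-110, 39.3), (-108, 47.5), (-110, 99.2)]
```

Checks: the knob agrees between the two cameras to 1 mm. Chest yaw is about -15° and its sides measure 456 mm, against 460 mm given. In the top crop the brass notch is near (380,442), a travel of about 0.043–0.053. Next I move over the knob.

Emit:
{"api": "apply_moves", "payload": {"steps": [[[0,0,0,0.8,-0.92,-0.1,60],[0,0,0,0.8,-0.92,-0.1,60],[0,0,0,0.8,-0.92,-0.1,60],[0,0,0,0.8,-0.92,-0.1,60],[0,0,0,0.8,-0.92,-0.1,60],[0,0,0,0.8,-0.92,-0.1,60],[0,0,0,0.8,-0.92,-0.1,60],[0,0,0,0.8,-0.92,-0.1,60],[0,0,0,0.8,-0.92,-0.1,60]]], "squeeze": 15}}

```text
time: 1.23
tcp_pos: [0.4095, -0.1308, 0.2481]
eef_rot: [0.993, 0.118, 0.001, -0.004]
wrist_force: [1.0, -0.5, -0.6]
grip_width: 0.636
```

Emit:
{"api": "apply_moves", "payload": {"steps": [[[0,0,1,0,0,0,60],[0,0,1,0,0,0,60],[0,0,1,0,0,0,60],[0,0,0,0,0,0,60]]]}}

```text
time: 1.72
tcp_pos: [0.4104, -0.125, 0.2472]
eef_rot: [0.989, -0.145, -0.001, -0.004]
wrist_force: [0.3, 0.4, -0.3]
grip_width: 0.635
```

```bash
cat >> h.py <<'E'
from scipy.spatial.transform import Rotation as R
YAW=np.radians(-15.0)
EX=np.array([np.cos(YAW),np.sin(YAW),0]);EY=np.array([-np.sin(YAW),np.cos(YAW),0])
K0=np.array([.458,-.0368,.132])   # knob start
def chest(p): q=np.asarray(p)-K0; return np.array([q@EX*1000-145,q@EY*1000,p[2]*1000])  # x, travel, z in mm
def stat(tgt=None):
    o=get_obs();Rm=R.from_quat(o["eef_rot"]).as_matrix()
    print("t",round(o["time"],2),"tcp",o["tcp_pos"].round(4),"chest",chest(o["tcp_pos"]).round(1),"F chest",[round(float(o["wrist_force"]@e),2) for e in(EX,EY,[0,0,1])],"grip",round(o["grip_width"]*94,1))
    print("yaw of tool x",np.degrees(np.arctan2(Rm[1,0],Rm[0,0])).round(2),"z",Rm[:,2].round(3))
    if tgt is not None: print("shift units",(Rm.T@(np.array(tgt)-o["tcp_pos"])/.05).round(3))
    return o,Rm
E
python3 - <<'E'
from h import *
o,Rm=stat([.458,-.0368,.20])
im,d=capture("wrist");cv2.imwrite("pics/w1.png",im)
E
```

```text
t 1.73 tcp [ 0.4104 -0.125   0.2472] chest [-168.2  -97.5  247.2] F chest [0.15, 0.44, -0.27] grip 59.7
yaw of tool x -16.63 z [-0.001  0.009 -1.   ]
shift units [ 0.411 -1.955  0.96 ]
```

View pics/w1.png

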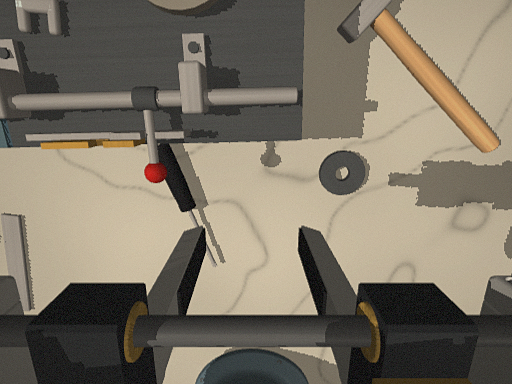

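The wrist view shows the knob at (155,172). The brass plate spans u≈40–140 along the rail, with its notch gap at u≈88–102, v≈144. I'll measure both from this view.

Run:
```python
from h import *
stat([.458,-.0368,.20])
P=camera_params("wrist");im=cv2.imread("pics/w1.png")
k=[c for s,c in red(im)];print(k,red(im))
p=onz(P,*k[0],.132);print("knob",p.round(4),chest(p).round(1))
T=camera_params("top");S=camera_params("scene")
print("tri",tri([ray(P,*k[0]),ray(T,268.96,225.6),ray(S,216.15,190.0)]).round(4))
h=cv2.cvtColor(im,cv2.COLOR_BGR2HSV);m=((h[...,0]>12)&(h[...,0]<28)&(h[...,1]>150)&(h[...,2]>80)).astype(np.uint8);m[180:]=0
n,l,s,c=cv2.connectedComponentsWithStats(m)
for i in range(1,n):
  if s[i][4]>20:
    x,y,w,hh,a=s[i];print(s[i],c[i],[chest(onz(P,q,y+hh/2,.142)).round(1) for q in(x,x+w)])
a,b=chest(onz(P,50,138,.141)),chest(onz(P,180,132,.141));print("rail pts",a,b)
a,b=onz(P,15,102,.132),onz(P,300,96,.132);dd=a-b;print("bolt yaw",np.degrees(np.arctan2(-dd[0],dd[1])))
cv2.imwrite("pics/w1c.png",cv2.resize(im[90:200,20:220],None,fx=4,fy=4,interpolation=cv2.INTER_CUBIC))
```

```text
t 1.77 tcp [ 0.4104 -0.1251  0.2472] chest [-168.2  -97.6  247.2] F chest [0.26, -0.55, 0.74] grip 60.3
yaw of tool x -16.59 z [-0.001  0.009 -1.   ]
shift units [ 0.412 -1.956  0.96 ]
[[155.29, 172.34]] [([145, 163, 22, 20, 348], [155.29, 172.34])]
knob [ 0.4567 -0.0382  0.132 ] [-145.9   -1.7  132. ]
tri [ 0.4572 -0.0366  0.1299]
[ 41 141  48   8 308] [ 64.55519481 144.64285714] [array([-114.8,   99.7,  142. ]), array([-116. ,   54.3,  142. ])]
[ 96 140  38   7 235] [115.58723404 143.02978723] [array([-114.8,   47.4,  142. ]), array([-115.8,   11.6,  142. ])]
rail pts [-108.65154192   90.38384409  141.        ] [-106.43706865  -32.34918673  141.        ]
bolt yaw -15.453495856457769
```

View pics/w1c.png

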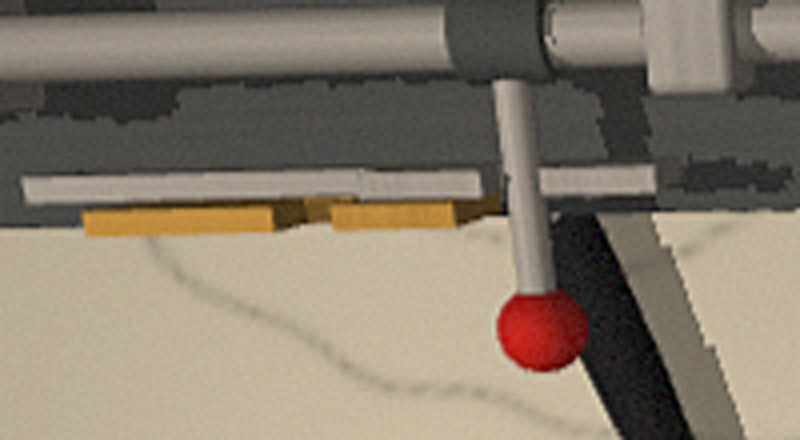

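Knob triangulated at (0.4572, -0.0368, 0.130), against 0.132 expected. The plate notch runs from about 41.5 to 54 mm, so its centre is near 48–49.

Emit:
{"api": "apply_moves", "payload": {"steps": [[[0,0,-0.16,0.1,-0.65,0.2,60],[0,0,0,0.15,-0.65,0.2,60],[0,0,0,0.15,-0.6,0.2,60],[0,0,0,0,0,0,60]]]}}

```text
time: 2.28
tcp_pos: [0.4556, -0.0372, 0.2169]
eef_rot: [0.992, -0.126, -0.001, -0.004]
wrist_force: [0.2, -0.2, -0.1]
grip_width: 0.639
```

Run:
```python
from h import *
stat([.4572,-.0370,.113])
```

```text
t 2.27 tcp [ 0.4556 -0.0372  0.2169] chest [-147.2   -1.   216.9] F chest [0.22, -0.15, -0.07] grip 60.0
yaw of tool x -14.49 z [-0.001  0.009 -1.   ]
shift units [0.036 0.005 2.077]
```

Emit:
{"api": "apply_moves", "payload": {"steps": [[[0,0,-0.05,0.03,0,0.7,60],[0,0,0,0,0,0.7,60],[0,0,0,0,0,0.6,60],[0,0,0,0,0,0,60]]]}}

```text
time: 2.78
tcp_pos: [0.4575, -0.0405, 0.1167]
eef_rot: [0.993, -0.119, 0.001, -0.003]
wrist_force: [-0.1, -0.7, -0.5]
grip_width: 0.639
```

Run:
```python
from h import *
stat([.4572,-.0370,.113])
im,d=capture("wrist");cv2.imwrite("pics/w2.png",im)
```

```text
t 2.77 tcp [ 0.4575 -0.0405  0.1167] chest [-144.5   -3.7  116.7] F chest [0.09, -0.66, -0.55] grip 60.0
yaw of tool x -13.7 z [ 0.002  0.006 -1.   ]
shift units [-0.022 -0.066  0.074]
```

View pics/w2.png

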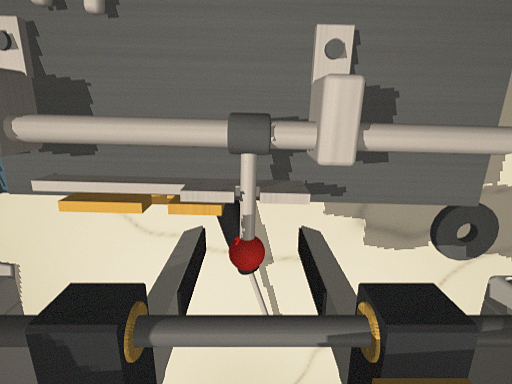

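The knob sits between the fingers at (247,252), while the gap is centred at u≈252. I'll shift about 3 mm left, correct the yaw and close lightly.

Emit:
{"api": "apply_moves", "payload": {"steps": [[[0,0,0.13,-0.01,-0.07,0.05,60],[0,0,0,0,0,0,40],[0,0,0,0,0,0,28],[0,0,0,0,0,0,28]]], "squeeze": 10}}

```text
time: 3.32
tcp_pos: [0.4621, -0.0387, 0.1204]
eef_rot: [0.991, -0.131, 0.006, -0.002]
wrist_force: [-0.2, -0.4, 0.5]
grip_width: 0.355
```

Run:
```python
from h import *
stat([.4572,-.0370,.113])
im,d=capture("wrist");cv2.imwrite("pics/w3.png",im)
P=camera_params("wrist")
for s,c in red(im): print(s,c,chest(onz(P,*c,.132)))
```

```text
t 3.33 tcp [ 0.4621 -0.0387  0.1204] chest [-140.6   -0.8  120.4] F chest [-0.06, -0.45, 0.46] grip 33.3
yaw of tool x -15.08 z [ 0.013  0.002 -1.   ]
shift units [-0.105 -0.007  0.148]
[235, 239, 34, 35, 883] [251.28, 256.4] [-145.99383165   -1.21829193  132.        ]
```

View pics/w3.png

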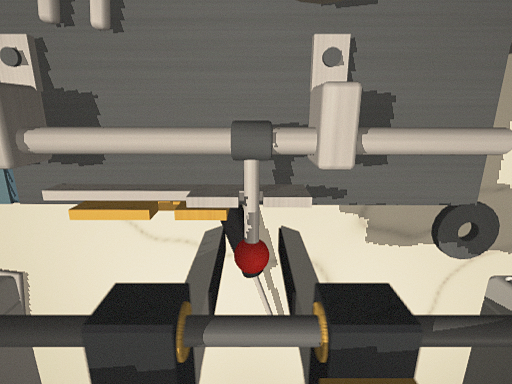

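Emit:
{"api": "apply_moves", "payload": {"steps": [[[0,-0.07,0,-0.09,0,0.15,24],[0,0,0,0,0,0,10],[0,0,0,0,0,0,10],[0,0,0,0,0,0,10]]]}}

```text
time: 3.88
tcp_pos: [0.457, -0.0371, 0.1118]
eef_rot: [0.991, -0.131, -0.001, -0.003]
wrist_force: [-0.8, -0.1, -0.3]
grip_width: 0.224
```

Run:
```python
from h import *
stat([.4572,-.0370,.113])
```

```text
t 3.88 tcp [ 0.457  -0.0371  0.1118] chest [-145.9   -0.5  111.8] F chest [-0.71, -0.29, -0.28] grip 21.1
yaw of tool x -15.07 z [-0.001  0.006 -1.   ]
shift units [ 0.003 -0.002 -0.024]
```

Knob gripped (21 mm opening). Now I lift along the arc.

Emit:
{"api": "apply_moves", "payload": {"steps": [[[0,0,0,0.02,0,-0.2,10],[0,0,0,0.04,0,-0.2,10],[0,0,0,0.08,0,-0.19,10]]], "squeeze": 15}}

```text
time: 4.25
tcp_pos: [0.4618, -0.0384, 0.1404]
eef_rot: [0.991, -0.131, -0.004, -0.004]
wrist_force: [-0.3, 0.7, -6.5]
grip_width: 0.222
```

Run:
```python
from h import *
stat([.4572,-.0370,.113])
```

```text
t 4.25 tcp [ 0.4618 -0.0384  0.1404] chest [-140.9   -0.6  140.4] F chest [-0.47, 0.64, -6.54] grip 20.9
yaw of tool x -15.08 z [-0.007  0.008 -1.   ]
shift units [-0.091  0.     0.549]
```

Emit:
{"api": "apply_moves", "payload": {"steps": [[[0,0,0,0.12,0,-0.18,10],[0,0,0,0.11,0,-0.15,10],[0,0,0,0,0,0,10]]]}}

```text
time: 4.62
tcp_pos: [0.4726, -0.0413, 0.1579]
eef_rot: [0.991, -0.131, -0.006, -0.004]
wrist_force: [-1.9, 0.6, -3.6]
grip_width: 0.224
```

Run:
```python
from h import *
stat([.4572,-.0370,.113])
im,d=capture("wrist");cv2.imwrite("pics/w4.png",im)
P=camera_params("wrist")
for s,c in red(im): print(s,c,chest(onz(P,*c,.175)))
```

```text
t 4.62 tcp [ 0.4726 -0.0413  0.1579] chest [-129.8   -0.6  157.9] F chest [-2.01, 0.1, -3.61] grip 21.1
yaw of tool x -15.05 z [-0.011  0.009 -1.   ]
shift units [-0.308  0.002  0.903]
[234, 238, 36, 35, 988] [251.67, 254.94] [-131.08643114   -1.28872556  175.        ]
```

View pics/w4.png

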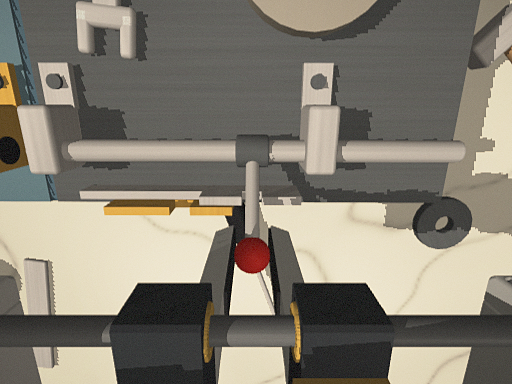

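Emit:
{"api": "apply_moves", "payload": {"steps": [[[0,0,0,0,-0.16,0,10],[0,0,0,0,-0.16,0,10],[0,0,0,0,-0.16,0,10],[0,0,0,0,-0.16,0,10],[0,0,0,0,-0.16,0,10],[0,0,0,0,0,0,10]]]}}

```text
time: 5.42
tcp_pos: [0.4833, 0.0003, 0.1573]
eef_rot: [0.991, -0.131, -0.006, -0.003]
wrist_force: [-1.8, 2.2, -5.2]
grip_width: 0.222
```

Run:
```python
from h import *
stat([.4572,-.0370,.113])
im,d=capture("wrist");cv2.imwrite("pics/w5.png",im)
P=camera_params("wrist")
for s,c in red(im): print(s,c,chest(onz(P,*c,.175)))
```

```text
t 5.42 tcp [4.833e-01 3.000e-04 1.573e-01] chest [-130.1   42.4  157.3] F chest [-2.31, 1.7, -5.19] grip 20.8
yaw of tool x -15.01 z [-0.011  0.008 -1.   ]
shift units [-0.301  0.861  0.886]
[234, 238, 36, 35, 987] [251.66, 254.94] [-131.05919274   41.52641955  175.        ]
```

View pics/w5.png

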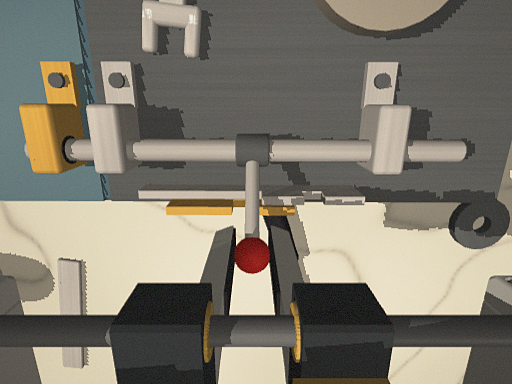

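The bolt slid with the handle to 42.4 mm and entered the keeper. The left notch edge is at u=232 and the shank at u≈251, which puts the notch centre near 48.5. I'll lower to just above the plate, then open into a loose cage so the handle rests on its own weight.

Emit:
{"api": "apply_moves", "payload": {"steps": [[[0,0,0,-0.06,0,0.12,10],[0,0,0,-0.07,0,0.11,10],[0,0,0,0,0,0,28],[0,0,0,0,0,0,28],[0,0,0,-0.06,0,0.15,28],[0,0,0,-0.06,0,0.15,28],[0,0,0,0,0,0,28]]]}}

```text
time: 6.35
tcp_pos: [0.4739, 0.0025, 0.1333]
eef_rot: [0.991, -0.131, -0.001, -0.003]
wrist_force: [0.2, 0.2, 0.3]
grip_width: 0.3
```

```bash
cat >> h.py <<'E'
def knob(name):
    stat()
    P=camera_params("wrist");im,d=capture("wrist");cv2.imwrite(f"pics/{name}.png",im)
    s,c=max(red(im),key=lambda a:a[0][4]);r=[ray(P,*c)]
    # cut ray with the knob's circle plane relation: try swing angles at fixed travel plane -> solve x(theta),z(theta)
    o,dv=r[0]; best=None
    for th in np.linspace(-.1,1.35,1451):
        x,z=-75-70*np.cos(th),(132+70*np.sin(th))
        p=o+dv*(z/1000-o[2])/dv[2]; e=abs(chest(p)[0]-x)
        if best is None or e<best[0]: best=(e,th,chest(p))
    print("knob px",s,c,"swing",round(best[1],3),"err",round(best[0],2),"pos",best[2].round(1))
    dd=d[int(c[1]),int(c[0])];q=P["T"]@np.array([(c[0]-P["cx"])/P["fx"]*dd,(c[1]-P["cy"])/P["fy"]*dd,dd,1]);print("depth surf pt",chest(q[:3]).round(1))
E
python3 -c "
from h import *
knob('w6')"
```

```text
t 6.35 tcp [0.4739 0.0025 0.1333] chest [-139.8   42.1  133.3] F chest [0.13, 0.23, 0.33] grip 28.2
yaw of tool x -15.09 z [-0.002  0.007 -1.   ]
knob px [233, 243, 37, 36, 1041] [251.25, 260.08] swing 0.566 err 0.0 pos [-134.1   41.5  169.5]
depth surf pt [-136.4   41.5  165.4]
```

View pics/w6.png

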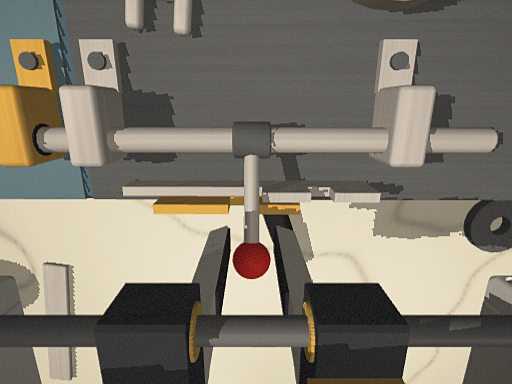

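The handle rests on the plate and is loosely caged. The shank (u≈251) is still right of the notch centre (u≈240), about 6 mm short. I'll lower the fingers alongside and push gently left.

Emit:
{"api": "apply_moves", "payload": {"steps": [[[0,0,0,-0.04,0,0.12,28],[0,0,0,-0.02,-0.03,0.1,28],[0,0,0,0,-0.04,0,28],[0,0,0,0,-0.04,0,28],[0,0,0,0,0,0,28]]]}}

```text
time: 7.02
tcp_pos: [0.4726, 0.0088, 0.1218]
eef_rot: [0.991, -0.131, -0.001, -0.003]
wrist_force: [-0.1, -0.5, 0.2]
grip_width: 0.294
```

```bash
python3 -c "
from h import *
knob('w7')"
```

```text
t 7.03 tcp [0.4726 0.0088 0.1218] chest [-142.7   47.9  121.8] F chest [0.08, -0.5, 0.17] grip 27.6
yaw of tool x -15.08 z [-0.001  0.006 -1.   ]
knob px [236, 246, 37, 36, 1074] [253.94, 262.97] swing 0.291 err 0.01 pos [-142.1   45.8  152.1]
depth surf pt [-139.5   45.8  156.6]
```

View pics/w7.png

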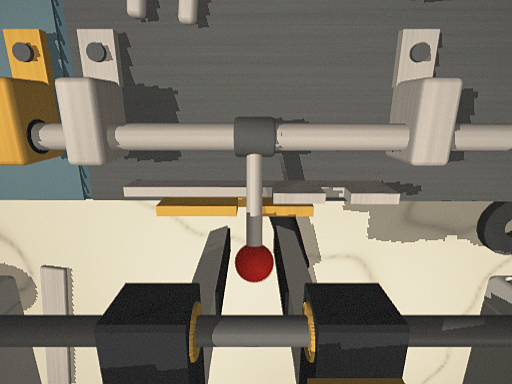

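Emit:
{"api": "apply_moves", "payload": {"steps": [[[0,0,0,0,-0.02,0,28],[0,0,0,0,-0.02,0,28],[0,0,0,0,0,0,28]]]}}

```text
time: 7.45
tcp_pos: [0.4735, 0.0108, 0.1223]
eef_rot: [0.991, -0.131, -0.001, -0.003]
wrist_force: [-0.7, -1.7, 0.3]
grip_width: 0.296
```

```bash
python3 -c "
from h import *
knob('w8')"
```

```text
t 7.45 tcp [0.4735 0.0108 0.1223] chest [-142.3   50.   122.3] F chest [-0.22, -1.79, 0.31] grip 27.9
yaw of tool x -15.08 z [-0.001  0.006 -1.   ]
knob px [240, 236, 35, 33, 844] [256.84, 252.37] swing 0.024 err 0.02 pos [-145.    46.2  133.7]
depth surf pt [-141.5   46.3  140.4]
```

View pics/w8.png

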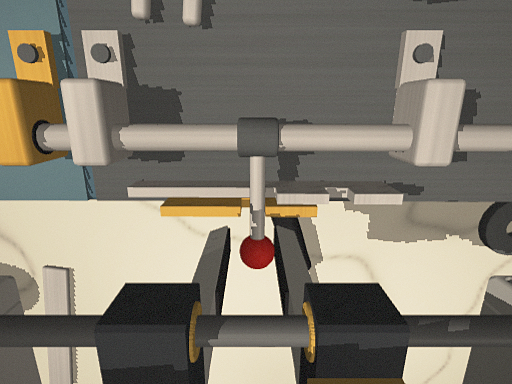

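The handle dropped: swing ≈0.02, with the knob at (257,252). I'll ease off right 2 mm, open and retreat upward.

Emit:
{"api": "apply_moves", "payload": {"steps": [[[0,0,0,0,0.04,0,34],[0,0,0,0,0,0,60],[0,0,0,0,0,0,60],[0,0,0,-0.1,0,-0.5,60],[0,0,0,-0.1,0,-0.8,60],[0,0,0,-0.1,0,-0.8,60],[0,0,0,0,0,0,60]]]}}

```text
time: 8.38
tcp_pos: [0.4578, 0.0123, 0.2299]
eef_rot: [0.991, -0.132, -0.001, -0.003]
wrist_force: [-0.3, 0.1, 0.4]
grip_width: 0.639
```

```bash
python3 -c "
from h import *
knob('w9')
for n in('top','scene'):
    P=camera_params(n);im,d=capture(n);cv2.imwrite(f'pics/{n}9.png',im);print(n,[(s,c,chest(onz(P,*c,.132)).round(1)) for s,c in red(im)])
    if n=='scene': cv2.imwrite('pics/scene9c.png',cv2.resize(im[140:290,170:350],None,fx=4,fy=4,interpolation=cv2.INTER_CUBIC))
"
```

```text
t 8.38 tcp [0.4578 0.0123 0.2299] chest [-157.9   47.3  229.9] F chest [-0.34, 0.02, 0.36] grip 60.1
yaw of tool x -15.11 z [-0.002  0.007 -1.   ]
knob px [242, 175, 23, 20, 356] [252.69, 184.37] swing 0.451 err 0.0 pos [-138.    46.2  162.5]
depth surf pt [-143.7   46.3  140.4]
top []
scene [([225, 179, 5, 5, 20], [226.9, 180.95], array([-144.1,   47.5,  132. ]))]
```

View pics/w9.png

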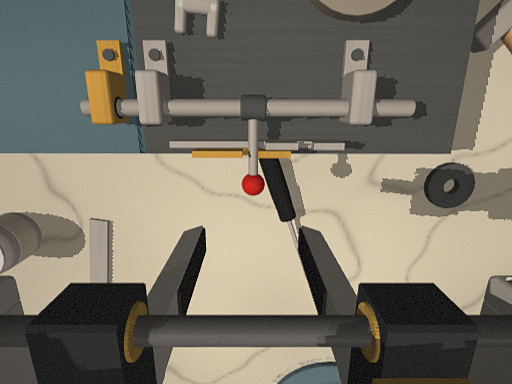

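View pics/top9.png

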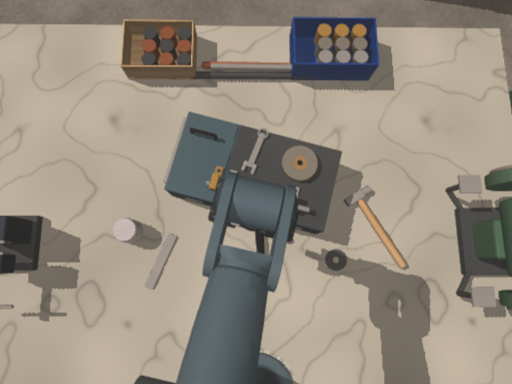

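View pics/scene9c.png

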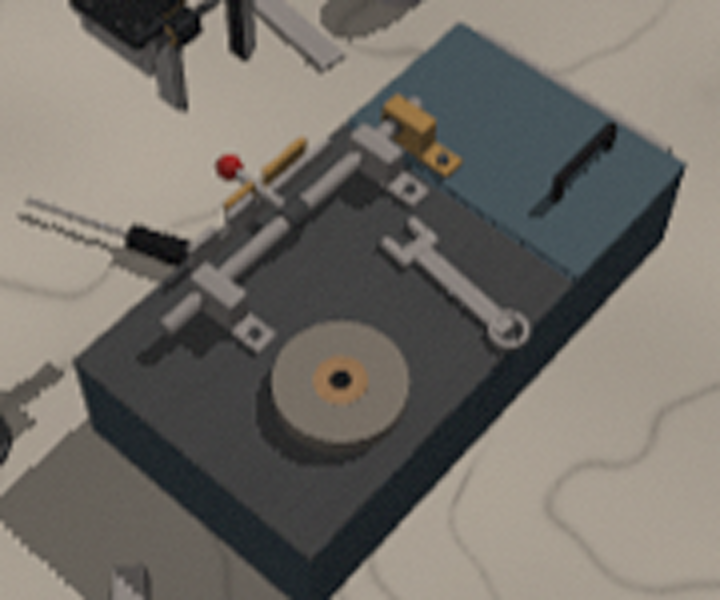

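Views disagree: the wrist swing estimate says 0.45, while depth and the scene view say down. I'll triangulate to settle it.

```bash
python3 -c "
from h import *
im=cv2.imread('pics/w9.png');P=camera_params('wrist');S=camera_params('scene')
s,c=max(red(im),key=lambda a:a[0][4])
p=tri([ray(P,*c),ray(S,226.9,180.95)]);print('tri now',chest(p).round(1))
im1=cv2.imread('pics/w9.png')
for z in(.132,.159): print(z,chest(onz(P,*c,z)).round(1),chest(onz(S,226.9,180.95,z)).round(1))
w,d=capture('wrist')
x,y,ww,hh,_=s
v,u=np.mgrid[y:y+hh,x:x+ww];D=d[y:y+hh,x:x+ww]
Q=np.stack([(u-P['cx'])/P['fx']*D,(v-P['cy'])/P['fy']*D,D,np.ones_like(D)],-1).reshape(-1,4)@P['T'].T
h=cv2.cvtColor(w,cv2.COLOR_BGR2HSV)[y:y+hh,x:x+ww];m=(h[...,1]>170).ravel()
print('knob top z pct',np.percentile(Q[m,2],[50,90,97]).round(4), chest(Q[m].mean(0)[:3]).round(1))
"
```

```text
tri now [-146.4   47.   131.4]
0.132 [-148.    46.1  132. ] [-144.1   47.5  132. ]
0.159 [-140.7   46.   159. ] [-128.6   33.4  159. ]
knob top z pct [0.1389 0.1411 0.1418] [-144.3   46.3  140.2]
```

Triangulation gives the knob at z = 131.4 mm, and its top is at 142 mm by depth. The handle is fully down at a travel of about 47 mm, and the robot is clear.

```bash
python3 -c "
from station import *
print(job_done(), get_obs()['time'])"
```

```text
the job is handed in; nothing more can be done
the job is handed in; nothing more can be done
```

The chest lid is locked: the bolt is in the keeper and the handle has dropped fully into the notch of the brass plate. I handed the job in at about 8.5 s.

- **How it was done:** I gripped the knob, lifted the handle along its arc to about 0.7 rad and slid the bolt left to about 42 mm. I then rested the handle on the plate inside loosely open fingers and nudged it left 1–2 mm at a time until it fell in. I let go and withdrew upward. The force readings stayed at about 7 N or less.
- **Last checks:** Wrist and scene views together put the knob at x -146, z 131 mm in the chest's frame, against -145 and 132 mm for fully down, at a travel of about 47 mm. The depth image puts the knob's top at 142 mm (143 expected). The scene and wrist pictures show the bolt's end through the keeper. By eye, the other things look as they were, and the gripper is about 90 mm above the knob, touching nothing.
- **Disagreements:** The swing estimate from the wrist camera alone read 0.45 in the last view. It is very sensitive to small calibration errors from that height, and the triangulation and depth contradict it. The top view could not confirm, because the arm hid the knob.

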